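Pack the cobbler's repair crate

ROBOT

A 6-joint arm with a two-finger parallel gripper is mounted at the origin on the work surface. World frame = base frame: x ahead of the robot, y to its left, z up, the work surface at z = 0. Lengths are in m, angles in rad, forces in N, time in s.
With the tool pointing down it reaches from about 0.35 to 0.85 m from the base axis. Payload 8.1 kg.
Tool frame: the origin (TCP) lies on the centre line of the jaws, within the pads' length; the fingertips stand robot.tips_ahead ahead of it and the grasp point (between the pads) lies 6 mm ahead of it (robot.tips_ahead is the distance from the TCP to the fingertips, in m); z points along the fingers, y is the line along which they close (so a half turn about z gives the same grasp; the last joint's range is limited). The gripper opens to 93 mm and grips with 3 to 60 N. Pads are 15 mm wide; open, the fingers measure 128 mm over their backs; the gripper's body (75 mm by 188 mm) begins 65 mm behind the grasp point.
Start: joints at [1.02, 0.13, 1.488, -0, 1.523, -0.085], TCP at [0.269, 0.536, 0.244] pointing down, gripper open.
Joint ranges: [-2.96, 2.96], [-0.89, 2.26], [0.02, 2.5], [-1.34, 4.48], [0, 2.73], [-2.66, 2.66]. Speed limits (rad/s): [2.39, 2.39, 2.79, 3.14, 3.14, 3.14].

INTERFACE

Orientations are given as a rotation vector (axis times angle).
In Python, from plant import robot gives the robot as it stands.
- The arm moves only by the tool apply_moves, never from a script. Its arguments are lists of equal length, an entry for each row: "delta_pos": the shift along the tool's x, y, z in cm, a list of three; "twist": the turn about the tool's z in rad. A call has 1 to 8 rows; each row shifts and turns the commanded pose from where the row before left it, along the tool's axes as they then stand; what a row does not reach is not made up. A row lasts 1/8 s, in which the tool goes at most 62.5 mm and 10.7 degrees, less where a joint would pass 70% of its speed; a pose out of reach is approached as far as the arm can. A call with a gripper value outside its range is refused whole. "gripper" is the finger opening in cm, from 0 to 9.3, set as the call begins (left out, the last holds). The fingers move at their own pace and stop on an object; "squeeze" is the grip in N (left out, the last holds). Time passes only in rows, so rows that do not move let the fingers close. It gives the time, the measured TCP pose, the force, the opening and the grip force at its end, in the units of the state.
- robot.read_state(): the state, without advancing time (a new reading comes with each control period).
- robot.read_camera(name): name is "side" or "top"; returns a dict with "frame" (480x640x3 uint8, red, green, blue), "vertical_fov" (degrees; the focal length in pixels is half the picture's height over the tangent of half this angle, whatever the lens; pixels are square), "cx", "cy" (the principal point, pixels), "R" (3x3) and "t" (3): a world point X has camera coordinates R X + t. Camera axes: x right, y down, z forward; pixel columns grow to the right and rows downward; lengths in m; the calibration is good to about 2 mm. A picture is of the moment at which its call begins. There is no depth.
- robot.close_job(): hands the job in; it is judged then, once.
The state is a dict: "t": time; "q": joint angles; "dq": joint speeds; "joint_torque": joint torques, N m; "tool_pos": TCP position; "orientation": TCP orientation; "force": force on the tool from outside, world axes, zero at the start; "wrist_torque": the same for the moment, N m; "opening": finger opening in m; "gripper_force": force on a finger pad.
Only numpy, scipy, OpenCV 4.12 (cv2) and the standard library are available. Lean on these libraries where they do the work, as an engineer would, in place of code of your own. Each camera call takes 0.05 s, during which the arm holds its last target. There are 200 camera calls.

TASK

Pack the repair crate: nest the loose tack pot fully down inside the pot that already stands in the crate, make room, and stand the long sanding block on its end in the crate, between or beside the nested pots and the jar. In the end the pots, the jar and the block must all stand upright on the crate's floor; leave the hammer, the polish tin and the thread spool where they are.

Things in the scene. Friction and masses are not known exactly. Their poses are not given: they have to be found in the camera images.
- crate: Open plywood crate, fixed to the bench: outside 192 x 84 x 53 mm high, walls and floor 8 mm, inside 176 x 68 x 45 mm. Origin: centre of its underside; x along its long side, z up. Pot_in and jar stand loose in a row along x; no gap takes the block until they are slid aside. At the two ends they leave about 53 mm between them.
- pot_in: Heavy-bottomed steel tack pot standing in the crate, round and tapered: outer radius 22 mm at the bottom, 33 mm at the rim, 66 mm high, wall 3.5 mm, its inner floor 30 mm above its underside; 0.16 to 0.3 kg. Origin at the centre of its underside, z up. Against an end wall its side meets the wall's top edge, 30 mm off its axis.
- pot_loose: The same kind of pot (same sizes and frame), standing upright on the bench, empty. Nested fully, it stands on the inner floor of pot_in: its origin 30 mm above that of pot_in, about 1.5 mm of play all round, its upper 30 mm sticking out above the other's rim.
- jar: Closed straight-sided round amber jar with a dark lid of the same radius, standing in the crate: radius 30 mm, 85 mm high, 0.3 to 0.55 kg. Origin at the centre of its underside, z up. Jar and pots tip if pushed at the top; gripped by the top and lifted a little they move upright.
- block: Beech sanding block with a cork sole, lying on its cork face on the bench: 120 mm long (its x), 60 mm wide (its y), 46 mm thick (its z). Origin at the centre of the cork face; 0.18 to 0.36 kg. It is to stand on either end in the crate, its 60 mm width across the crate.
- block_center (a point): The centre of the sanding block (23 mm above the cork face, 60 mm from either end). In the packed crate it is 68 mm above the crate's origin.
- hammer: Hammer lying on the bench beyond the work, along its x; bystander, leave alone.
- polish_tin: Flat round polish tin, radius 40 mm, 28 mm high, beyond the work; bystander. Origin at the centre of its underside.
- spool: Standing wooden thread spool, radius 25 mm, 54 mm high; bystander. Origin at the centre of its underside.
Things that resemble listed ones, but are neither listed nor needed, are in the scene too. What is shaped like the block but green is not meant.

How it is judged:
By the outcome, as a careful person would: the job done as asked, in the order asked, and still so for the second after the job is handed in, with the robot touching nothing.
It also fails if it takes over 72 s, if anything falls off the work surface, if the arm or the gripper's body presses on something with over 40 N, if the wrist force passes 120 N, or if a joint passes its speed limit or range.

## Working session

There is one attempt and no reset: what is moved stays moved. The work goes in short steps, Python scripts to look and compute and a tool call to move; the robot and the scene stay as the last step left them, time stands still between calls to the robot, and variables do not carry over. Pictures are saved under pics/ and viewed, at most 10 in all, crops included, and the job is handed in when it is done.

Besides the shell and the picture viewer there is one more tool, called after "Call:" as name(argument=value, ...) on one line, values as JSON. apply_moves: Moves the arm, as the interface text tells. Its arguments: {"type":"object","properties":{"delta_pos":{"type":"array"},"twist":{"type":"array"},"gripper":{"type":"number"},"squeeze":{"type":"number"}},"required":["delta_pos","twist"]}

```bash
mkdir -p pics; ls; cat > h.py <<'E'
import numpy as np, cv2
from plant import robot
def cam(n):
    return robot.read_camera(n)
def K(c):
    f=240/np.tan(np.radians(c["vertical_fov"])/2); return f
def ray(c,u,v):
    f=K(c); R=np.array(c["R"]);t=np.array(c["t"])
    d=R.T@np.array([(u-c["cx"])/f,(v-c["cy"])/f,1]); return -R.T@t,d
def onz(c,u,v,z):
    o,d=ray(c,u,v); return o+d*(z-o[2])/d[2]
def proj(c,X):
    p=np.array(c["R"])@np.array(X)+np.array(c["t"]); f=K(c)
    return p[0]/p[2]*f+c["cx"],p[1]/p[2]*f+c["cy"]
def save(c,name): cv2.imwrite("pics/"+name,cv2.cvtColor(c["frame"],cv2.COLOR_RGB2BGR))
E
python3 - <<'E'
from h import *
for n in("side","top"):
    c=cam(n);save(c,n+"0.png");print(n,K(c),c["cx"],c["cy"],-np.array(c["R"]).T@c["t"],np.round(c["R"],3).tolist())
s=robot.read_state();print(s,robot.tips_ahead)
E
```

```text
pics
side 440.5746099900835 318.90782248611663 237.78546248026822 [0.32989638 0.49608274 0.70656332] [[-0.905, -0.426, -0.015], [-0.297, 0.656, -0.694], [0.305, -0.624, -0.72]]
top 578.01940101846 322.3547940980289 235.51861959083084 [ 0.47461477 -0.02795455  1.17684947] [[0.016, -1.0, 0.014], [-0.99, -0.018, -0.143], [0.143, -0.012, -0.99]]
{'t': 0.1, 'q': array([ 1.01958306e+00,  1.31099624e-01,  1.48915158e+00, -1.52857238e-06,
        1.52298047e+00, -8.54446571e-02]), 'dq': array([ 0.00011279,  0.00101974, -0.0031919 ,  0.00016549,  0.00029211,
       -0.00038176]), 'joint_torque': array([ 1.44590438e-03, -5.61343002e+01, -4.93094051e+01,  7.70202535e-02,
        2.92001705e-02, -5.29712679e-05]), 'tool_pos': array([0.26922903, 0.53569135, 0.24269427]), 'orientation': array([-7.24913829e-01, -3.05628608e+00,  2.44556923e-03]), 'force': array([-0.98541924, -0.9039406 ,  0.64962195]), 'wrist_torque': array([-0.01930328,  0.00986692, -0.04209192]), 'gripper_force': 0.0, 'opening': 0.09256069001760064} 0.025
```

View pics/top0.png

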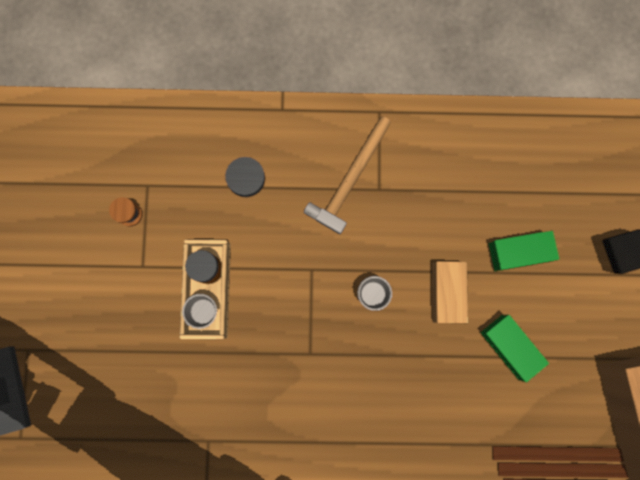

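View pics/side0.png

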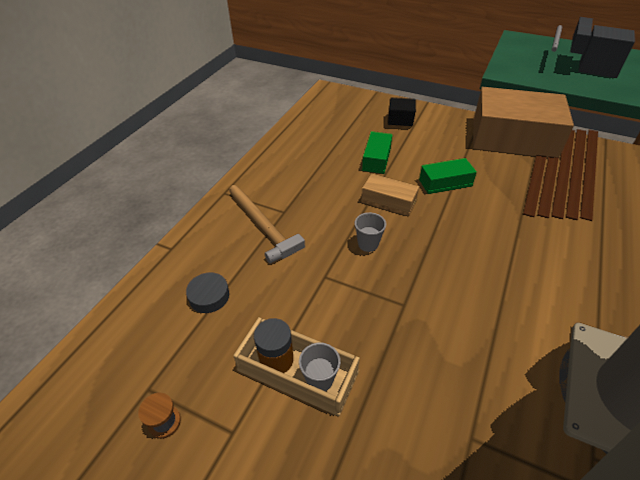

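Top view: the crate is at (205,288), with the jar at (203,265) and pot_in at (200,311) inside it. The loose pot is at (375,292) and the beech block at (451,292). The side view agrees: pot (369,232), block (390,193), crate (297,365).

Things that could be taken for the block: green blocks at (525,250) and (515,348), a black box at (622,250) and a big box at (635,390). I choose the beech one at (451,292). The only loose pot is at (375,292), and I'm checking both in a crop.

```bash
python3 - <<'E'
from h import *
c=cam("top");im=c["frame"]
a=cv2.resize(im[225:355,160:290],None,fx=3,fy=3,interpolation=cv2.INTER_CUBIC)
b=cv2.resize(im[225:355,345:480],None,fx=3,fy=3,interpolation=cv2.INTER_CUBIC)
cv2.imwrite("pics/crop1.png",cv2.cvtColor(np.hstack([a,b]),cv2.COLOR_RGB2BGR))
hsv=cv2.cvtColor(im,cv2.COLOR_RGB2HSV);h,s,v=cv2.split(hsv)
def blobs(m,roi,mn=80):
    x0,y0,x1,y1=roi;mm=np.zeros_like(m);mm[y0:y1,x0:x1]=m[y0:y1,x0:x1]
    cs,_=cv2.findContours(mm,cv2.RETR_EXTERNAL,cv2.CHAIN_APPROX_NONE)
    return [k for k in cs if cv2.contourArea(k)>mn]
grey=((s<60)&(v>60)).astype(np.uint8)*255
for nm,roi,z in(("loose",(350,268,402,318),.066),("pot_in",(178,284,228,336),.074)):
  for k in blobs(grey,roi):
    P=np.array([onz(c,*p[0],z)[:2] for p in k],np.float32)
    print(nm,cv2.minEnclosingCircle(k),cv2.boundingRect(k),"world",cv2.minEnclosingCircle(P))
dark=((v<90)&(s<90)).astype(np.uint8)*255
for k in blobs(dark,(180,240,226,290)):
    P=np.array([onz(c,*p[0],.093)[:2] for p in k],np.float32); print("jar",cv2.boundingRect(k),cv2.minEnclosingCircle(P))
print("px block",hsv[292,451],"wood",hsv[292,420],hsv[330,440],"crate",hsv[335,205],hsv[290,222],hsv[285,205])
for th in (175,190,205):
  m=((v>th)&(h<25)&(s>40)).astype(np.uint8)*255
  for nm,roi,z in(("block",(425,250,480,335),.046),("crate",(172,230,240,348),.053)):
   for k in blobs(m,roi,300):
    P=np.array([onz(c,*p[0],z)[:2] for p in k],np.float32)
    print(th,nm,cv2.boundingRect(k),cv2.minAreaRect(P))
E
```

```text
loose ((374.0220642089844, 292.78790283203125), 17.27921485900879) (358, 276, 34, 34) world ((0.5263822078704834, -0.1421314775943756), 0.03296170383691788)
pot_in ((198.87867736816406, 310.8455810546875), 17.8056697845459) (183, 294, 34, 35) world ((0.4863138794898987, 0.18941372632980347), 0.03311096504330635)
jar (187, 250, 31, 32) ((0.5705143809318542, 0.18608935177326202), 0.03161300718784332)
px block [ 16 137 221] wood [ 15 153 158] [ 16 154 146] crate [ 17 123 191] [ 17 122 214] [ 17 119 229]
175 block (437, 262, 31, 61) ((0.5316137075424194, -0.2960188388824463), (0.11742909997701645, 0.05919979512691498), 0.4234330952167511)
175 crate (179, 240, 48, 100) ((0.5287984013557434, 0.18923121690750122), (0.19144348800182343, 0.08580897003412247), 0.48977893590927124)
190 block (437, 262, 31, 61) ((0.5315737128257751, -0.2958943247795105), (0.11694541573524475, 0.05812082812190056), 0.9965038299560547)
190 crate (180, 240, 46, 99) ((0.529738187789917, 0.18777883052825928), (0.1893841177225113, 0.08180174976587296), 0.6179911494255066)
205 block (438, 262, 29, 61) ((0.5312414765357971, -0.2965297996997833), (0.05473540723323822, 0.11746442317962646), 89.27444458007812)
205 crate (191, 245, 35, 89) ((0.5298850536346436, 0.17983046174049377), (0.16972486674785614, 0.06367217749357224), 0.4326910674571991)
```

View pics/crop1.png

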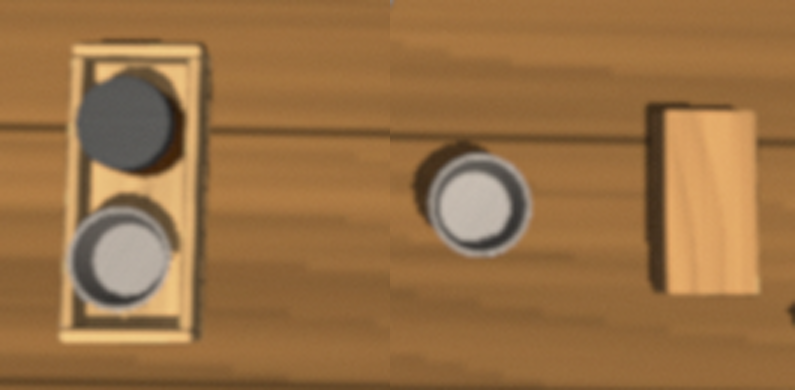

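The crop confirms it: the left half shows the crate with the dark-lidded jar and pot_in, the right half the loose pot at (480,203) and the beech block at (710,200). I'll align the jaws with world y and travel to the loose pot.

Call:
apply_moves(delta_pos=[[0,0,0],[0,0,0],[0,0,0],[-2.1,-5.6,0],[-2.1,-5.6,0],[-2.1,-5.6,0],[-2.1,-5.6,0],[-2.1,-5.6,0]], twist=[-0.155,-0.155,-0.156,0,0,0,0,0], gripper=9.3)

```text
t: 1.15
tool_pos: [0.3747, 0.2543, 0.2435]
orientation: [-0.001, 3.141, -0.0]
force: [1.4, 0.1, 0.1]
opening: 0.0931
gripper_force: 0.0
```

Call:
apply_moves(delta_pos=[[-2.1,-5.6,0],[-2.1,-5.6,0],[-2.1,-5.6,0],[-2.1,-5.6,0],[-2.1,-5.6,0],[-2.1,-5.6,0],[-2.1,-5.6,0],[0,0,0]], twist=[0,0,0,0,0,0,0,0])

```text
t: 2.15
tool_pos: [0.5217, -0.1395, 0.2426]
orientation: [-0.007, -3.14, 0.0]
force: [-0.4, 1.0, -0.4]
opening: 0.0931
gripper_force: 0.0
```

Call:
apply_moves(delta_pos=[[-0.45,-0.25,5],[0,0,5],[0,0,4],[0,0,2],[0,0,1.4],[0,0,0],[0,0,0]], twist=[0,0,0,0,0,0,0])

```text
t: 3.02
tool_pos: [0.5269, -0.1384, 0.0709]
orientation: [-0.001, 3.14, -0.001]
force: [-0.4, -0.0, -0.2]
opening: 0.0933
gripper_force: 0.0
```

Call:
apply_moves(delta_pos=[[0,0,0],[0,0,0],[0,0,0],[0,0,0],[0,0,0],[0,0,0]], twist=[0,0,0,0,0,0], gripper=5.5, squeeze=20)

```text
t: 3.78
tool_pos: [0.5265, -0.1387, 0.0701]
orientation: [-0.0, 3.141, -0.001]
force: [-0.5, -3.6, 3.7]
opening: 0.0646
gripper_force: 20.0
```

Call:
apply_moves(delta_pos=[[0,0,-2],[0,0,-4.5],[0,0,-5],[0,0,-4.5],[0.5,4.1,0],[0.5,4.1,0],[0.5,4.1,0],[0.5,4.1,0]], twist=[0,0,0,0,0,0,0,0])

```text
t: 4.78
tool_pos: [0.505, 0.0273, 0.2286]
orientation: [0.0, -3.14, -0.001]
force: [0.6, 0.1, -1.6]
opening: 0.0648
gripper_force: 20.0
```

Call:
apply_moves(delta_pos=[[0.5,4.1,0],[0.5,4.1,0],[0.5,4.1,0],[0.5,4.1,0],[0,0,0],[0,0,0],[0,0,0]], twist=[0,0,0,0,0,0,0])

```text
t: 5.65
tool_pos: [0.486, 0.1887, 0.2293]
orientation: [-0.001, -3.141, 0.001]
force: [0.2, -0.4, -2.2]
opening: 0.0651
gripper_force: 20.0
```

```bash
python3 - <<'E'
from h import *
z=[robot.read_state() for _ in range(3)];print([q["tool_pos"] for q in z])
t=cam("top");s=cam("side");save(t,"t1.png");save(s,"s1.png")
a=cv2.resize(t["frame"][215:365,130:300],None,fx=2.3,fy=2.3);b=cv2.resize(s["frame"][220:430,200:400],(390,345));a=a[:345,:390]
cv2.imwrite("pics/v1.png",cv2.cvtColor(np.hstack([a,b]),cv2.COLOR_RGB2BGR))
# pot_in, loose via side view grey
im=s["frame"];hsv=cv2.cvtColor(im,cv2.COLOR_RGB2HSV)
print(proj(s,[.4863,.1894,.074]),proj(t,[.4863,.1894,.074]), proj(s,z[0]["tool_pos"]))
E
```

```text
[array([0.48601783, 0.1887052 , 0.22928343]), array([0.48601783, 0.1887052 , 0.22928343]), array([0.48601783, 0.1887052 , 0.22928343])]
(np.float64(317.863540691918), np.float64(359.37641191950144)) (np.float64(199.0237870483627), np.float64(310.8752239075832)) (np.float64(316.36241768748533), np.float64(300.84806433104995))
```

View pics/v1.png

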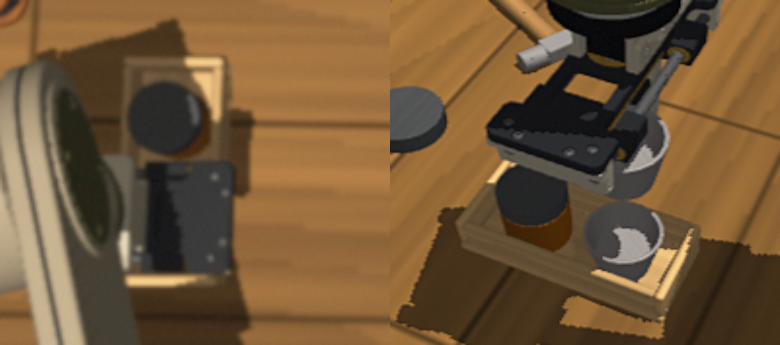

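Side view: the carried pot (right crop, 640,160) hangs upright above pot_in (crop 624,235). The offset is well inside the taper's 7 mm entry clearance, so I'll descend.

Call:
apply_moves(delta_pos=[[0,0,4],[0,0,3],[0,0,1.5],[0,0,1],[0,0,0.7],[0,0,0.5],[0,0,0]], twist=[0,0,0,0,0,0,0])

```text
t: 6.62
tool_pos: [0.4862, 0.1898, 0.1228]
orientation: [-0.0, 3.141, 0.0]
force: [0.2, 0.0, -2.8]
opening: 0.0647
gripper_force: 20.0
```

Call:
apply_moves(delta_pos=[[0,0,0.4],[0,0,0.4],[0,0,0.3],[0,0,0.2],[0,0,0]], twist=[0,0,0,0,0])

```text
t: 7.25
tool_pos: [0.4861, 0.1898, 0.1097]
orientation: [-0.0, 3.141, 0.0]
force: [0.3, 0.9, -0.9]
opening: 0.0652
gripper_force: 20.0
```

Call:
apply_moves(delta_pos=[[0,0,0.15],[0,0,0.1],[0,0,0]], twist=[0,0,0])

```text
t: 7.62
tool_pos: [0.487, 0.1904, 0.1083]
orientation: [-0.0, 3.139, 0.002]
force: [-0.9, 3.9, 5.0]
opening: 0.0648
gripper_force: 20.0
```

Call:
apply_moves(delta_pos=[[0,0,0],[0,0,0],[0,0,0],[0,0,0.8],[0,0,0.8],[0,0,0.8],[0,0,0]], twist=[0,0,0,0,0,0,0], gripper=9.3)

```text
t: 8.5
tool_pos: [0.4852, 0.1894, 0.0819]
orientation: [0.0, -3.139, 0.001]
force: [0.9, 0.2, 0.0]
opening: 0.0928
gripper_force: 0.0
```

Call:
apply_moves(delta_pos=[[0,0,0],[0,0,0],[0,0,0],[0,0,0],[0,0,0]], twist=[0,0,0,0,0], gripper=5.5, squeeze=25)

```text
t: 9.12
tool_pos: [0.4863, 0.1899, 0.0835]
orientation: [-0.0, 3.141, 0.001]
force: [-0.2, 1.5, 0.7]
opening: 0.0655
gripper_force: 25.0
```

```bash
python3 - <<'E'
from h import *
s=cam("side");
cv2.imwrite("pics/v2.png",cv2.cvtColor(cv2.resize(s["frame"][220:430,200:400],None,fx=2.5,fy=2.5),cv2.COLOR_RGB2BGR))
E
```

```text
(no output)
```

View pics/v2.png

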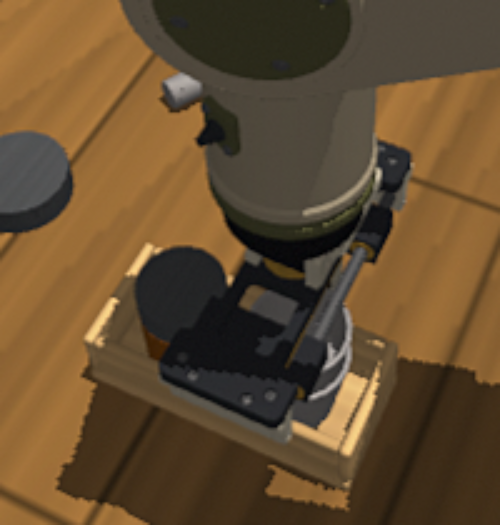

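Call:
apply_moves(delta_pos=[[0,0,-0.3],[0.5,0,0],[0.5,0,0],[0.3,0,0],[0,0,0],[0,0,0]], twist=[0,0,0,0,0,0])

```text
t: 9.93
tool_pos: [0.4731, 0.1897, 0.0862]
orientation: [-0.0, 3.141, 0.0]
force: [-0.3, 0.2, -4.6]
opening: 0.0653
gripper_force: 25.0
```

Call:
apply_moves(delta_pos=[[0.1,0,0],[0.1,0,0],[0,0,0],[0,0,0]], twist=[0,0,0,0])

```text
t: 10.42
tool_pos: [0.4711, 0.1896, 0.0862]
orientation: [-0.0, 3.141, 0.0]
force: [0.3, 0.3, -4.3]
opening: 0.0656
gripper_force: 25.0
```

Call:
apply_moves(delta_pos=[[0.1,0,0],[0,0,0],[0,0,0]], twist=[0,0,0])

```text
t: 10.8
tool_pos: [0.4701, 0.1896, 0.0862]
orientation: [-0.0, 3.141, 0.0]
force: [0.8, 0.6, -3.0]
opening: 0.0653
gripper_force: 25.0
```

Call:
apply_moves(delta_pos=[[-0.03,0,0.15],[0,0,0.15],[0,0,0]], twist=[0,0,0])

```text
t: 11.18
tool_pos: [0.4706, 0.1897, 0.0835]
orientation: [-0.0, 3.141, 0.0]
force: [-0.4, -0.2, 0.9]
opening: 0.0652
gripper_force: 25.0
```

Call:
apply_moves(delta_pos=[[0,0,0],[0,0,0],[0,0,0],[0,0,-3],[0,0,-4],[-5,-0.1,0],[-5,-0.1,0],[0,0,0]], twist=[0,0,0,0,0,0,0,0], gripper=9.3)

```text
t: 12.18
tool_pos: [0.5722, 0.187, 0.1517]
orientation: [-0.002, -3.14, 0.001]
force: [-0.2, -0.1, -0.1]
opening: 0.093
gripper_force: 0.0
```

Call:
apply_moves(delta_pos=[[0.1,0,3],[0,0,2.5],[0,0,1.2],[0,0,0],[0,0,0]], twist=[0,0,0,0,0])

```text
t: 12.8
tool_pos: [0.57, 0.1879, 0.0875]
orientation: [-0.001, 3.14, 0.001]
force: [-0.0, -0.2, -0.5]
opening: 0.0928
gripper_force: 0.0
```

Call:
apply_moves(delta_pos=[[0,0,0],[0,0,0],[0,0,0],[0,0,0],[0,0,0],[0,0,-0.3],[0,0,0],[0,0,0]], twist=[0,0,0,0,0,0,0,0], gripper=5, squeeze=30)

```text
t: 13.8
tool_pos: [0.5689, 0.1875, 0.0886]
orientation: [0.0, -3.141, 0.0]
force: [-0.1, -0.1, -5.6]
opening: 0.06
gripper_force: 30.0
```

Call:
apply_moves(delta_pos=[[-0.5,0,0],[-0.5,0,0],[-0.4,0,0],[-0.15,0,0],[-0.1,0,0],[0,0,0],[0,0,0]], twist=[0,0,0,0,0,0,0])

```text
t: 14.68
tool_pos: [0.5857, 0.1877, 0.0891]
orientation: [0.0, -3.142, 0.0]
force: [-0.2, 0.4, -5.5]
opening: 0.0595
gripper_force: 30.0
```

Call:
apply_moves(delta_pos=[[-0.1,0,0],[-0.05,0,0],[0,0,0],[0,0,0]], twist=[0,0,0,0])

```text
t: 15.18
tool_pos: [0.5867, 0.1877, 0.0889]
orientation: [0.0, -3.14, 0.0]
force: [-4.7, 0.9, -2.1]
opening: 0.0598
gripper_force: 30.0
```

Call:
apply_moves(delta_pos=[[0.05,0,0.15],[0,0,0.2],[0,0,0]], twist=[0,0,0])

```text
t: 15.55
tool_pos: [0.5867, 0.1877, 0.0863]
orientation: [0.001, -3.141, 0.0]
force: [-7.1, 0.1, 4.0]
opening: 0.0598
gripper_force: 30.0
```

Call:
apply_moves(delta_pos=[[0,0,0],[0,0,0],[0,0,0],[0,0,-4],[0,0,-5],[0.8,-6,-2],[0.8,-6,-2],[0.8,-6,0]], twist=[0,0,0,0,0,0,0,0], gripper=9.3)

```text
t: 16.55
tool_pos: [0.5643, 0.0084, 0.2176]
orientation: [-0.002, 3.136, -0.001]
force: [1.1, -0.4, -0.0]
opening: 0.0931
gripper_force: 0.0
```

Call:
apply_moves(delta_pos=[[1.5,-6,0],[1.5,-6,0],[1.5,-6,0],[1.5,-6,0],[1.5,-6,0],[1,-0.3,0],[0,0,0]], twist=[0,0,0,0,0,0,0])

```text
t: 17.42
tool_pos: [0.4778, -0.2932, 0.2148]
orientation: [0.002, 3.141, 0.001]
force: [0.2, -0.1, -0.6]
opening: 0.0925
gripper_force: 0.0
```

```bash
python3 - <<'E'
from h import *
s=cam("side");t=cam("top");print(robot.read_state()["tool_pos"])
im=t["frame"];hsv=cv2.cvtColor(im,cv2.COLOR_RGB2HSV);h,S,v=cv2.split(hsv)
def big(m,roi):
    x0,y0,x1,y1=roi;mm=np.zeros((480,640),np.uint8);mm[y0:y1,x0:x1]=m[y0:y1,x0:x1]*255
    k=max(cv2.findContours(mm,0,cv2.CHAIN_APPROX_NONE)[0],key=cv2.contourArea);return k
for nm,m,roi,z in (("pot",(S<60)&(v>60),(170,280,240,345),.104),("jar",(v<90)&(S<90),(175,230,230,290),.093)):
    k=big(m,roi);P=np.array([onz(t,*p[0],z)[:2] for p in k],np.float32);print(nm,cv2.boundingRect(k),cv2.minEnclosingCircle(P))
k=big((v>180)&(h<25)&(S>40),(172,230,240,350));P=np.array([onz(t,*p[0],.053)[:2] for p in k],np.float32);print(cv2.boundingRect(k),cv2.minAreaRect(P))
a=cv2.resize(im[225:350,150:260],(396,450));b=cv2.resize(s["frame"][290:430,220:370],(400,450))
cv2.imwrite("pics/v3.png",cv2.cvtColor(np.hstack([a,b]),cv2.COLOR_RGB2BGR))
E
```

```text
[ 0.47873095 -0.291937    0.21495666]
pot (179, 301, 38, 36) ((0.47066324949264526, 0.18552416563034058), 0.03443478047847748)
jar (201, 245, 18, 28) ((0.5839463472366333, 0.17520995438098907), 0.027677755802869797)
(179, 240, 48, 100) ((0.5288009643554688, 0.1881272941827774), (0.19159872829914093, 0.08405431360006332), 0.3875333368778229)
```

View pics/v3.png

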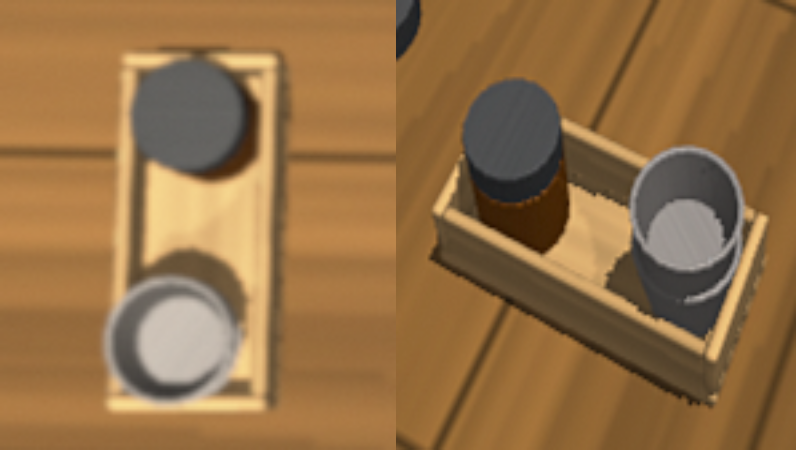

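Both views show the pots fully nested and upright by the -x end wall (crops 170,340 and 690,210), and the jar upright at the +x end. The gap is about 0.504 to 0.557 m. Now I'll grip the block near its -x end, mid-thickness.

Call:
apply_moves(delta_pos=[[-0.75,-0.35,5],[0,0,5],[0,0,4],[0,0,3],[0,0,1.3],[0,0,0],[0,0,0]], twist=[0,0,0,0,0,0,0])

```text
t: 18.4
tool_pos: [0.487, -0.2969, 0.0336]
orientation: [-0.001, 3.139, -0.002]
force: [0.9, -0.4, 0.2]
opening: 0.093
gripper_force: 0.0
```

Call:
apply_moves(delta_pos=[[0,0,0.4],[0,0,0],[0,0,0],[0,0,0],[0,0,0],[0,0,0]], twist=[0,0,0,0,0,0], gripper=5, squeeze=10)

```text
t: 19.15
tool_pos: [0.4857, -0.2966, 0.028]
orientation: [-0.0, 3.142, 0.0]
force: [-1.6, 1.3, 2.6]
opening: 0.0599
gripper_force: 10.0
```

Call:
apply_moves(delta_pos=[[-0.55,0,-1.85],[-0.85,0,-1.7],[-1.15,0,-1.5],[-1.4,0,-1.3],[0,0,0]], twist=[0,0,0,0,0])

```text
t: 19.77
tool_pos: [0.5276, -0.2972, 0.0938]
orientation: [-0.002, 3.138, -0.004]
force: [0.1, -0.0, -2.3]
opening: 0.0598
gripper_force: 10.0
```

```bash
python3 - <<'E'
from h import *
s=cam("side")
a=cv2.resize(s["frame"][60:300,280:520],(560,560))
cv2.imwrite("pics/v4.png",cv2.cvtColor(a,cv2.COLOR_RGB2BGR))
E
```

```text
(no output)
```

View pics/v4.png

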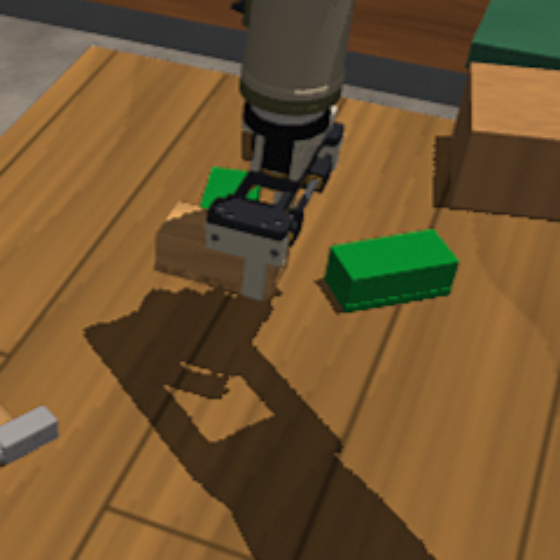

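The block (220,245) hangs level, so 10 N doesn't let it pivot. I'll lower it near the bench and loosen the squeeze so it can swing.

Call:
apply_moves(delta_pos=[[0,0,3],[0,0,2.3],[0,0,0]], twist=[0,0,0])

```text
t: 20.2
tool_pos: [0.5226, -0.295, 0.0352]
orientation: [0.0, -3.136, -0.006]
force: [-0.0, 0.2, -2.3]
opening: 0.0597
gripper_force: 10.0
```

Call:
apply_moves(delta_pos=[[0,0,0],[0,0,0],[0,0,-1],[0,0,-1],[0,0,0],[0,0,0]], twist=[0,0,0,0,0,0], squeeze=4)

```text
t: 20.95
tool_pos: [0.5255, -0.2969, 0.0589]
orientation: [-0.0, 3.141, -0.001]
force: [-0.1, -0.6, -0.2]
opening: 0.0601
gripper_force: 4.0
```

```bash
cat > tilt.py <<'E'
from h import *
# beech pixels in side view; extents
s=cam("side");im=s["frame"];st=robot.read_state();print(st["tool_pos"],st["force"],st["opening"])
import sys
save(s,sys.argv[1])
E
python3 tilt.py s5.png; python3 -c "
import cv2
a=cv2.imread('pics/s5.png')[90:270,290:490];cv2.imwrite('pics/v5.png',cv2.resize(a,(560,504)))"
```

```text
[ 0.52535123 -0.29676598  0.05856813] [-0.73598345 -1.17411734 -0.2219947 ] 0.06008188692460113
```

View pics/v5.png

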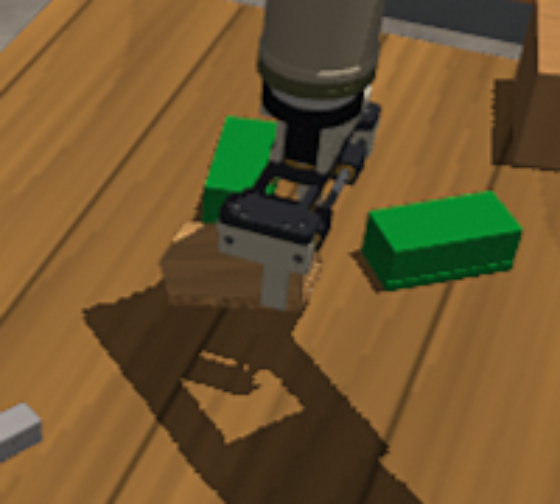

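The block has pivoted: its far end (170,290) sits lower now and the bench carries most of the weight. I'll continue along the arc about the far edge.

Call:
apply_moves(delta_pos=[[-0.57,0,-0.83],[-0.57,0,-0.83],[-0.74,0,-0.73],[-0.74,0,-0.73],[-0.87,0,-0.57],[-0.87,0,-0.57],[0,0,0]], twist=[0,0,0,0,0,0,0])

```text
t: 21.88
tool_pos: [0.5698, -0.2966, 0.1016]
orientation: [-0.001, 3.141, -0.001]
force: [-0.4, -0.1, -1.1]
opening: 0.06
gripper_force: 4.0
```

```bash
python3 tilt.py s6.png; python3 -c "
import cv2
a=cv2.imread('pics/s6.png')[80:260,280:480];cv2.imwrite('pics/v6.png',cv2.resize(a,(600,540),interpolation=cv2.INTER_CUBIC))"
```

```text
[ 0.56929567 -0.29657468  0.10115622] [-0.79540844 -0.75410365  0.26229841] 0.0602901808380528
```

View pics/v6.png

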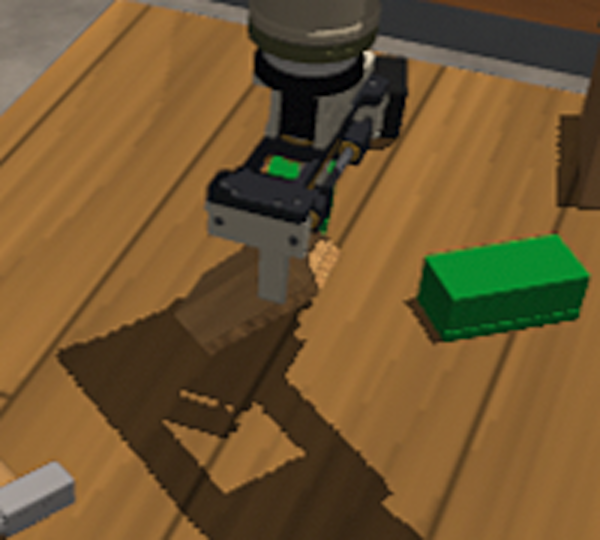

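The block (255,300) is at about 45° with its far end on the bench (215,350). Continuing.

Call:
apply_moves(delta_pos=[[-0.86,0,-0.37],[-0.87,0,-0.37],[-0.92,0,-0.21],[-0.92,0,-0.21],[-0.95,0,-0.05],[-0.94,0,-0.05],[0,0,0]], twist=[0,0,0,0,0,0,0])

```text
t: 22.8
tool_pos: [0.6241, -0.2963, 0.1134]
orientation: [-0.001, 3.142, 0.0]
force: [-0.1, 0.1, -2.5]
opening: 0.0597
gripper_force: 4.0
```

Call:
apply_moves(delta_pos=[[-0.9,0,0.05],[-0.9,0,0.1],[0,0,0],[0,0,0]], twist=[0,0,0,0])

```text
t: 23.3
tool_pos: [0.6414, -0.2964, 0.1119]
orientation: [0.0, -3.141, -0.0]
force: [0.2, 0.9, -2.8]
opening: 0.0601
gripper_force: 4.0
```

```bash
python3 tilt.py s7.png; python3 -c "
import cv2
a=cv2.imread('pics/s7.png')[80:260,280:480];cv2.imwrite('pics/v7.png',cv2.resize(a,(600,540),interpolation=cv2.INTER_CUBIC))"
```

```text
[ 0.64128828 -0.29647346  0.11194271] [-0.96541495  0.92154864 -2.14819602] 0.059760433977376314
```

View pics/v7.png

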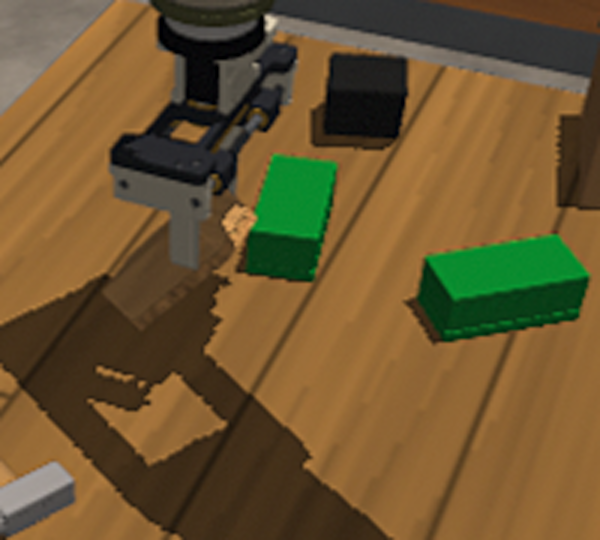

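The block (170,270) is held at roughly 45–50°: friction at 4 N stops it swinging further, and it no longer drags. The crate's fixed -x end wall can square it up: pushing the lower end against that wall from outside turns the block vertical. First, the exact tilt from the picture.

```bash
python3 - <<'E'
from h import *
c=cam("side");P=[]
for u,v in((105,285),(140,328),(215,285)):
    o,d=ray(c,280+u/3,80+v/3);P.append(o+d*(-.266-o[1])/d[1])
print(np.round(P,4));a=P[1]-P[0];b=P[2]-P[1]
print("end edge len",np.hypot(a[0],a[2]),"tilt from end edge",np.degrees(np.arctan2(-a[0],-a[2])),"tilt from lower edge",np.degrees(np.arctan2(b[2],-b[0])))
E
```

```text
[[ 0.7098 -0.266   0.0436]
 [ 0.6788 -0.266   0.0092]
 [ 0.6152 -0.266   0.0737]]
end edge len 0.04629136573579243 tilt from end edge 42.062266161356305 tilt from lower edge 45.40558982566611
```

The pixel rays give a tilt of about 43–45° and the grip nearer the block's top face, with the far end 9 mm above the bench. I'll carry it to just outside the crate's -x end.

Call:
apply_moves(delta_pos=[[0,0,0],[0,0,-2],[0,0,-4],[0,0,-4],[0,0,-4],[2,3,0],[3,4.9,0],[3,4.9,0]], twist=[0,0,0,0,0,0,0,0], squeeze=9)

```text
t: 24.4
tool_pos: [0.5608, -0.1675, 0.254]
orientation: [0.001, 3.139, -0.001]
force: [1.3, 0.4, -1.4]
opening: 0.0599
gripper_force: 9.0
```

Call:
apply_moves(delta_pos=[[3,4.9,0],[3,4.9,0],[3,4.9,0],[3,4.9,0],[3,4.9,0],[3,4.9,0],[3.6,4.9,0],[0,0,0]], twist=[0,0,0,0,0,0,0,0])

```text
t: 25.4
tool_pos: [0.3435, 0.1776, 0.254]
orientation: [-0.011, 3.139, 0.003]
force: [-0.3, -0.9, -1.4]
opening: 0.0602
gripper_force: 9.0
```

```bash
python3 tilt.py s8.png; python3 -c "
import cv2
a=cv2.imread('pics/s8.png')[200:440,200:480];cv2.imwrite('pics/v8.png',cv2.resize(a,(700,600),interpolation=cv2.INTER_CUBIC))"
```

```text
[0.34475703 0.17601104 0.25385492] [-0.28790088  0.11830969 -1.57555186] 0.06008108798888353
```

Call:
apply_moves(delta_pos=[[0,1.2,0],[0,0,4],[0,0,4],[0,0,3],[0,0,2],[0,0,0.8],[0,0,0],[0,0,0]], twist=[0,0,0,0,0,0,0,0])

```text
t: 26.45
tool_pos: [0.3463, 0.1866, 0.1152]
orientation: [0.001, 3.14, 0.001]
force: [0.1, -0.7, -1.3]
opening: 0.0599
gripper_force: 9.0
```

```bash
python3 - <<'E'
from h import *
s=cam("side");save(s,"s9.png")
st=robot.read_state();p=st["tool_pos"];print(p,st["force"])
yy=p[1]+.03
# sample colours on plane y=yy (near face of block): map of rectified patch, x from -.03..+.10, z 0..0.14
hsv=cv2.cvtColor(s["frame"],cv2.COLOR_RGB2HSV)
for z in np.arange(.13,-.001,-.01):
    r=[]
    for x in np.arange(-.06,.11,.01):
        u,v=proj(s,[p[0]+x,yy,z]);r.append("%3d/%3d"%(hsv[int(v),int(u),1],hsv[int(v),int(u),2]) if 0<=v<480 and 0<=u<640 else "  -  ")
    print("%.2f"%z," ".join(r))
E
```

```text
[0.34625108 0.18664344 0.11519444] [ 0.33117595  0.03592727 -2.03720921]
0.13 157/ 60 163/ 61  23/ 45  11/ 46  22/ 47  34/ 37  40/ 19  28/ 18  40/ 19  40/ 19  85/ 18 141/ 78 164/157 123/ 85  12/ 66  15/ 67   8/ 64
0.12 160/ 59 152/ 62  40/ 45  22/ 46  22/ 47  22/ 47  34/ 15  54/ 19  64/ 20  15/ 17  43/ 18 139/ 77 159/ 56 121/ 84 114/ 85  13/ 60  17/ 60
0.11 170/ 60 162/ 60  44/ 46  13/ 39  17/ 46  22/ 47  21/ 48  16/ 47  43/ 18  38/ 20  57/ 18 142/ 72 139/ 77 120/ 83 125/102   9/ 60  15/ 66
0.10 162/ 60 163/ 61  21/ 48   3/ 78  11/ 47  22/ 47  16/ 47  22/ 47  16/ 48  18/ 28  43/ 18 144/ 71 142/ 79 136/ 71 124/103  16/ 64  12/ 63
0.09 162/ 60 167/ 61  21/ 48  16/ 48   4/ 63  21/ 48  17/ 45  17/ 46   8/ 65  16/ 49  43/ 18 140/ 73 142/ 70 160/ 62 125/104  13/ 59  12/ 62
0.08 166/ 60 173/ 59  28/ 45  10/ 51   0/ 54  16/ 47  22/ 47  22/ 47   3/ 74  17/ 46  22/ 47 140/ 71 144/ 71 165/ 62 121/ 97   4/ 58  15/ 69
0.07 157/ 60 155/ 56 255/  5  38/ 20  48/ 16  43/ 18  16/ 16  54/ 19  31/ 25  31/ 25  44/ 29 154/ 76 142/ 70 155/ 64 123/ 85  56/ 64  13/ 61
0.06 153/ 60 165/ 94  40/ 76  12/ 22  31
[... 246 characters left out ...]
 166/ 60 163/144 166/137 162/146 160/140 155/ 61 134/ 63 128/ 68 111/ 87 147/ 85 145/ 81 139/ 86 145/ 88 160/ 67 123/ 81 124/ 99  39/ 66
0.03 157/ 60 164/143 165/136 166/144 164/143 158/ 63 165/ 62 156/ 62 146/ 68 151/ 86 143/ 84 134/ 82 140/ 84 154/ 58 128/ 72 125/104 123/ 89
0.02 163/ 47 163/142 161/136 163/144 166/143 156/ 62 160/ 62 163/ 61 163/ 61 150/ 73 143/ 80 145/ 74 159/ 53 167/ 55 145/ 65 123/102 120/ 91
0.01 169/113 162/143 162/135 164/146 166/143 157/ 60 150/ 61 159/ 61 166/ 60 152/ 57 166/ 57 152/ 52 162/ 55 167/ 55 165/ 62 120/ 96 123/ 89
0.00 165/144 164/143 161/133 164/146 162/143 162/ 60 163/ 61 162/ 60 165/ 62 159/ 56 161/ 57 159/ 56 170/ 51 156/ 54 158/ 63 121/ 97 119/ 94
```

Call:
apply_moves(delta_pos=[[-0.7,0,0.4],[-0.7,0,0],[-0.6,0,0],[-0.4,0,0],[-0.4,0,0],[0,0,0]], twist=[0,0,0,0,0,0], squeeze=6)

```text
t: 27.25
tool_pos: [0.3741, 0.1866, 0.1106]
orientation: [-0.0, 3.141, 0.001]
force: [-0.8, -0.0, 3.1]
opening: 0.06
gripper_force: 6.0
```

Call:
apply_moves(delta_pos=[[0,0,-0.3],[-0.3,0,-0.2],[-0.3,0,-0.1],[-0.3,0,-0.1],[0,0,0]], twist=[0,0,0,0,0])

```text
t: 27.88
tool_pos: [0.3826, 0.1864, 0.1171]
orientation: [-0.0, 3.141, -0.0]
force: [0.9, -0.5, -2.4]
opening: 0.0598
gripper_force: 6.0
```

```bash
cat > rect.py <<'E'
from h import *
s=cam("side")
st=robot.read_state();p=st["tool_pos"];print(p,np.round(st["force"],1))
yy=p[1]+.03;hsv=cv2.cvtColor(s["frame"],cv2.COLOR_RGB2HSV)
for z in np.arange(.14,-.001,-.01):
    r=""
    for x in np.arange(-.06,.105,.005):
        u,v=proj(s,[p[0]+x,yy,z]);h,S,V=hsv[int(round(v)),int(round(u))]
        r+="B" if 128<=S<=153 and 66<=V<=95 else "." if S<75 else "c" if S<132 else "b" 
    print("%.2f"%z,r)
E
python3 rect.py
```

```text
[0.38255639 0.18643399 0.11703559] [-0.1  0.2 -3.2]
0.14 bbbbbb...............c...........
0.13 bbbbbb...........................
0.12 bbbbbb...........................
0.11 bbbbbb...........................
0.10 bbbbbb...........................
0.09 bbbbbb...........................
0.08 bbbbbb...........................
0.07 bbbbbb.........c.................
0.06 bbbbbb...........................
0.05 bbbbbb.................c........c
0.04 bbbbbbbbbbbBbBBBBBBBBBccc.......c
0.03 bbbbbbbbbbbbBbBBBBBBBBccccccccccc
0.02 bbbbbbbbbbbbbBBBBBBbBbccccccccccc
0.01 bbbbbbbbbbbbbbBbbbbbbbccccccccccc
-0.00 bbbbbbbbbbbbbbbbbbbbbbccccccccccc
```

Call:
apply_moves(delta_pos=[[-0.4,0,0],[-0.4,0,0],[-0.4,0,0],[-0.4,0,0],[-0.3,0,0],[0,0,0],[0,0,0]], twist=[0,0,0,0,0,0,0])

```text
t: 28.8
tool_pos: [0.4015, 0.1864, 0.1171]
orientation: [-0.0, 3.141, 0.0]
force: [-0.2, 0.1, -2.7]
opening: 0.0602
gripper_force: 6.0
```

```bash
python3 rect.py
```

```text
[0.40147101 0.18647313 0.11713174] [-0.5 -0.6 -2.1]
0.14 bbbbbb........................ccc
0.13 bbbbbbc.......................ccc
0.12 bbbbbBc.......................ccc
0.11 bbbbbBb.......................ccc
0.10 bbbbbbB.......................ccc
0.09 bbbbbbc.......................Bcc
0.08 bbbbbbc.......................ccc
0.07 bbbbbbb.cc..c...........c....cccc
0.06 bbbbbbc......................cccc
0.05 bbbbbbb......................cccc
0.04 bbbbbbbbBbBBBBBBBBccc.......ccccc
0.03 bbbbbbbbBBBBBBBBBBccccccccccccccc
0.02 bbbbbbbbbBBBBBBBBBccccccccccccccc
0.01 bbbbbbbbbBBBbbbbbbccccccccccccccc
-0.00 bbbbbbbbbbbbbbbbbbBcccccccccccccc
```

Call:
apply_moves(delta_pos=[[-0.3,0,0],[-0.3,0,0],[-0.2,0,0],[0,0,0],[0,0,0]], twist=[0,0,0,0,0])

```text
t: 29.48
tool_pos: [0.4095, 0.1865, 0.1171]
orientation: [-0.0, 3.141, -0.0]
force: [-0.6, -0.1, -2.2]
opening: 0.0601
gripper_force: 6.0
```

```bash
python3 rect.py
```

```text
[0.40945876 0.18647056 0.11709414] [-0.8  1.  -1.8]
0.14 bbbbbbc...c.................ccccc
0.13 bbbbbbb.....................ccccc
0.12 bbbbbBc......................cccc
0.11 bbbbbBB......................cccc
0.10 bbbbbbb......................cccc
0.09 bbbbbbb......................cccc
0.08 bbbbbbb.....................ccccc
0.07 bbbbbbB..............c.....cccccc
0.06 bbbbbbb....................cccccc
0.05 bbbbbbb....................cccccc
0.04 bbbbbbbBBBBBBBBBcccc......ccccccc
0.03 bbbbbbbBBBBBBBBBBcccccccBcccccccc
0.02 bbbbbbbbBBBBBBBBBcccccccccccccccc
0.01 bbbbbbbbBbbbbbbbBcccccccccccccccc
-0.00 bbbbbbbbbbbbbbbbbcccccccccccccccc
```

Call:
apply_moves(delta_pos=[[-0.2,0,0],[-0.1,0,0],[0,0,0.4],[0,0,0.4],[0,0,0.2],[0,0,0]], twist=[0,0,0,0,0,0])

```text
t: 30.28
tool_pos: [0.414, 0.1866, 0.1083]
orientation: [-0.0, 3.138, 0.001]
force: [2.0, -0.9, 6.3]
opening: 0.0599
gripper_force: 6.0
```

Call:
apply_moves(delta_pos=[[0,0,0],[0,0,0],[0,0,-0.3],[0,0,0],[0,0,0]], twist=[0,0,0,0,0], gripper=8)

```text
t: 30.9
tool_pos: [0.4124, 0.1865, 0.1101]
orientation: [-0.0, 3.142, 0.0]
force: [-0.2, -0.2, -0.5]
opening: 0.0802
gripper_force: 0.0
```

```bash
python3 rect.py; python3 - <<'E'
from h import *
# top view of standing block: beech-lit pixels near expected top face, z=.12
t=cam("top");im=t["frame"];hsv=cv2.cvtColor(im,cv2.COLOR_RGB2HSV)
for x in np.arange(.36,.46,.005):
    r=""
    for y in np.arange(.14,.24,.01):
        u,v=proj(t,[x,y,.12]);a=hsv[int(round(v)),int(round(u))];r+="%3d/%3d "%(a[1],a[2])
    print("%.3f"%x,r)
E
```

```text
[0.41231836 0.18646565 0.11003192] [ 0.   1.1 -0.3]
0.14 bbbbbB......................ccccc
0.13 bbbbbB......................ccccc
0.12 bbbbbBb.....................ccccc
0.11 bbbbbBb.....................ccccc
0.10 bbbbbb......................ccccc
0.09 bbbbbbB.....................ccccc
0.08 bbbbbbb.....................ccccc
0.07 bbbbbbB....................cccccc
0.06 bbbbbbb.b...........c......cccccc
0.05 bbbbbbb...................ccccccc
0.04 bbbbbbbc.c................ccccccc
0.03 bbbbbbbBbBBBBBBBcccccBccccccccccc
0.02 bbbbbbbBBBBBBBBBccccccccccccccccc
0.01 bbbbbbbBBBBBBBBBccccccccccccccccc
-0.00 bbbbbbbbbbbbbbbbBcccccccccccccccc
0.360 143/ 75 150/ 73 145/ 72  97/ 71  70/ 69  69/ 81  69/ 67  71/182  67/138  71/180 
0.365 151/ 71 157/ 70 157/ 70 111/ 71 100/ 41  70/134  72/ 67  69/181  62/115  70/181 
0.370 144/ 62 136/ 62 151/ 71  87/ 79  94/ 38  83/ 74  73/ 66  70/181  65/138  72/181 
0.375  10/ 25   7/ 36 126/ 67  68/ 94 103/ 42  96/ 61  75/ 85  70/178  72/163  73/182 
0.380  20/ 25   9/ 27  22/115  51/139  95/ 35  94/ 38  69/119  70/142  70/172  72/181 
0.385  29/ 26   0/ 27  19/ 
[... 663 characters left out ...]
/178 
0.425   4/ 60  11/ 24  21/ 36  52/ 84  48/ 91  92/ 39  78/ 36  88/ 67  72/146  72/180 
0.430   0/ 57  16/ 32  36/ 35  52/ 88  53/105  81/ 41 100/ 33  89/ 43  70/127  70/178 
0.435   9/ 29  12/ 21  68/ 41  52/ 83  53/105  78/ 49  95/ 35  89/ 40  71/104  71/176 
0.440   4/ 60   0/ 30  32/ 48  45/ 63  53/106  52/ 93 103/ 37 105/ 39  70/113  71/169 
0.445   9/ 54  25/ 41  91/ 87  26/ 69  48/ 85  50/ 87 109/ 35  96/ 37  73/112  71/161 
0.450 115/102 118/110  23/ 78  26/ 68  27/ 76  26/ 59  96/ 40 103/ 37  70/106  71/157 
0.455 121/103 108/106  25/ 72  25/ 81  22/ 81  25/ 81  66/ 54 102/ 35  70/102  69/147 
0.460 121/101  81/ 95  23/ 77  22/ 82  22/ 83  25/ 83  38/ 61  94/ 38  71/ 94  71/137
```

The sampled columns show the block upright and flush with the wall: edges at x of about 0.387 and 0.433, centre 0.410. I'll regrip it centred and firmly, then lift over the pots to the gap centre at x = 0.530.

Call:
apply_moves(delta_pos=[[0.2,0,0],[0,0,0],[0,0,0],[0,0,0],[0,0,0]], twist=[0,0,0,0,0], gripper=5, squeeze=25)

```text
t: 31.62
tool_pos: [0.4103, 0.1865, 0.11]
orientation: [0.0, -3.141, 0.0]
force: [0.1, 0.4, 0.3]
opening: 0.0599
gripper_force: 25.0
```

Call:
apply_moves(delta_pos=[[0.1,0,-1],[0.1,0,-2.5],[0,0,-4],[0,0,-4],[0,0,-2.5],[0,0,0],[0,0,0]], twist=[0,0,0,0,0,0,0])

```text
t: 32.5
tool_pos: [0.4078, 0.1863, 0.2489]
orientation: [0.0, -3.14, 0.001]
force: [-0.8, 0.1, -2.6]
opening: 0.06
gripper_force: 25.0
```

Call:
apply_moves(delta_pos=[[-2,0,0],[-3.5,0,0],[-3.5,0.1,0],[-2.2,0.1,0],[-1,0,0],[0,0,0],[0,0,0]], twist=[0,0,0,0,0,0,0])

```text
t: 33.38
tool_pos: [0.5295, 0.1885, 0.2496]
orientation: [0.001, -3.141, 0.0]
force: [-0.6, 0.4, -2.0]
opening: 0.0597
gripper_force: 25.0
```

```bash
python3 - <<'E'
from h import *
s=cam("side");save(s,"s10.png")
st=robot.read_state();p=st["tool_pos"];print(p,np.round(st["force"],1))
hsv=cv2.cvtColor(s["frame"],cv2.COLOR_RGB2HSV)
yy=p[1]+.03
for z in np.arange(.24,.10,-.01):
    print("%.2f"%z," ".join("%3d/%3d"%tuple(hsv[int(round(v)),int(round(u))][1:]) for u,v in (proj(s,[p[0]+x,yy,z]) for x in np.arange(-.04,.041,.005))))
E
```

```text
[0.529587   0.18857682 0.2499397 ] [-0.1 -1.4 -2.4]
0.24 148/ 98 148/107 154/103 142/ 77 148/ 93 141/ 92 126/ 91  40/ 82  47/114  46/112  48/180  46/ 22  51/ 20  36/ 21  67/ 19  40/ 19  24/ 21
0.23 148/105 150/100 147/ 97 149/ 91 148/ 98 142/ 86  87/ 88  40/ 83  43/101  46/ 99  46/106  43/ 94  45/ 97  45/ 97  42/ 90  43/ 95  43/ 96
0.22 151/105 148/ 95 150/ 90 151/ 91 148/ 79 143/ 93 147/ 90  39/ 84  46/ 94  48/102  41/ 93  44/ 86  43/ 95  42/ 92  42/ 92  42/ 92  42/ 92
0.21 149/101 147/111 144/ 85 147/ 59 148/ 74 143/ 84 144/ 90 146/ 94  80/ 92  64/ 91  36/ 92  66/ 89 136/135  32/ 89 136/141 135/132 146/140
0.20 149/103 155/102 151/108 146/ 98 148/ 86 138/ 94 139/ 90 141/ 92 142/ 88 140/ 89 143/ 84 143/ 93 130/ 92 164/165 157/154 160/159 160/147
0.19 157/135 145/104 146/117 147/ 78 141/ 83 138/ 89 140/ 91 139/ 92 138/ 89 140/ 89 144/ 87 145/ 97  48/ 37  20/ 39 105/ 68 163/161 162/161
0.18 120/100 149/ 99 150/ 97 152/ 77 149/106 139/ 92 144/ 92 140/ 91 138/ 89 136/ 88 141/ 92 145/ 97  68/ 49  14/ 36  21/ 37  20/ 38  26/ 40
0.17 120/ 96 135/100 151/103 152/ 84 145/ 86 145/ 86 143/ 93 
[... 225 characters left out ...]
 126/ 93 122/ 96 117/ 94 147/ 90 148/ 81 141/ 96 145/ 95 140/ 89 136/ 88 138/ 94 144/ 92 141/ 98  60/ 47  14/ 37  14/ 37  13/ 38   7/ 38
0.14 138/ 94 121/ 99 123/104 118/ 99 133/ 92 121/ 95 120/104 117/ 87 221/ 74  32/ 40  41/ 37  86/ 62  13/ 40  20/ 39  13/ 39   7/ 37   7/ 37
0.13  49/126 124/ 97 120/ 96 122/ 96 121/ 95 120/ 96 122/ 96 125/ 94 238/ 74 119/ 60  21/ 37  13/ 38   7/ 38  14/ 37  13/ 38  13/ 39   7/ 38
0.12 130/ 92 121/ 99 121/ 99 126/ 99 124/ 97 120/ 98 121/ 97 120/ 98 248/ 71 238/ 76 146/ 75   7/ 36  14/ 37  20/ 38  13/ 39  21/ 36  13/ 38
0.11 123/228 118/ 67 123/153 125/ 94 119/ 94 122/ 94 122/ 94 117/105 234/ 72 232/ 76 245/ 73 132/ 81   7/ 35  14/ 37  13/ 38   7/ 36  13/ 38
```

Call:
apply_moves(delta_pos=[[-0.25,0,0],[0,0,1.5],[0,0,1.3],[0,0,0.5],[0,0,0.4],[0,0,0.4],[0,0,0]], twist=[0,0,0,0,0,0,0])

```text
t: 34.3
tool_pos: [0.5328, 0.1885, 0.2089]
orientation: [0.0, -3.141, 0.0]
force: [1.9, -0.5, -2.1]
opening: 0.0598
gripper_force: 25.0
```

Call:
apply_moves(delta_pos=[[0,0,0.3],[0,0,0.3],[0,0,0.3],[0,0,0.3],[0,0,0]], twist=[0,0,0,0,0])

```text
t: 34.92
tool_pos: [0.5326, 0.1884, 0.1966]
orientation: [0.0, -3.141, 0.0]
force: [0.5, -0.0, -1.9]
opening: 0.0597
gripper_force: 25.0
```

Past both the pot rim and the jar lid without contact. Continuing down.

Call:
apply_moves(delta_pos=[[0,0,0.5],[0,0,0.5],[0,0,0.5],[0,0,0.5],[0,0,0.5],[0,0,0.4],[0,0,0]], twist=[0,0,0,0,0,0,0])

```text
t: 35.8
tool_pos: [0.5326, 0.1884, 0.1676]
orientation: [0.0, -3.141, 0.0]
force: [0.7, -0.3, -1.9]
opening: 0.0595
gripper_force: 25.0
```

Call:
apply_moves(delta_pos=[[0,0,0.3],[0,0,0.3],[0,0,0.3],[0,0,0.3],[0,0,0]], twist=[0,0,0,0,0])

```text
t: 36.42
tool_pos: [0.5326, 0.1884, 0.1556]
orientation: [0.0, -3.141, 0.0]
force: [-1.0, 0.2, -3.1]
opening: 0.0598
gripper_force: 25.0
```

Call:
apply_moves(delta_pos=[[0,0,0.5],[0,0,0.5],[0,0,0.5],[0,0,0.5],[0,0,0.5],[0,0,0.5],[0,0,0.3],[0,0,0]], twist=[0,0,0,0,0,0,0,0])

```text
t: 37.42
tool_pos: [0.5327, 0.1885, 0.1227]
orientation: [0.0, -3.141, 0.0]
force: [-0.4, 0.5, -1.6]
opening: 0.0599
gripper_force: 25.0
```

Call:
apply_moves(delta_pos=[[0,0,0.2],[0,0,0.15],[0,0,0.1],[0,0,0]], twist=[0,0,0,0])

```text
t: 37.92
tool_pos: [0.5328, 0.1885, 0.1185]
orientation: [0.0, -3.141, -0.0]
force: [-0.5, 0.6, -2.1]
opening: 0.0601
gripper_force: 25.0
```

Call:
apply_moves(delta_pos=[[0,0,0.1],[0,0,0.1],[0,0,0]], twist=[0,0,0])

```text
t: 38.3
tool_pos: [0.5333, 0.1885, 0.1181]
orientation: [-0.0, 3.141, 0.0]
force: [-5.0, -1.3, 9.1]
opening: 0.06
gripper_force: 25.0
```

Call:
apply_moves(delta_pos=[[0,0,0],[0,0,0],[0,0,0],[0,0,-2],[0,0,-4],[0,0,-5],[0,0,0]], twist=[0,0,0,0,0,0,0], gripper=8.5)

```text
t: 39.17
tool_pos: [0.5359, 0.1893, 0.2338]
orientation: [-0.0, 3.131, 0.004]
force: [0.7, -0.7, -0.3]
opening: 0.0848
gripper_force: 0.0
```

Call:
apply_moves(delta_pos=[[0,-5,0],[0,-6,0],[0,-6,0],[0,-6,0],[0,-6,0],[0,-5,0],[0,0,0],[0,0,0]], twist=[0,0,0,0,0,0,0,0])

```text
t: 40.17
tool_pos: [0.5327, -0.1512, 0.2265]
orientation: [-0.001, -3.141, -0.001]
force: [0.1, 0.9, 0.3]
opening: 0.085
gripper_force: 0.0
```

```bash
python3 - <<'E'
from h import *
t=cam("top");s=cam("side");im=t["frame"];hsv=cv2.cvtColor(im,cv2.COLOR_RGB2HSV);h,S,v=cv2.split(hsv)
def big(m,roi):
    x0,y0,x1,y1=roi;mm=np.zeros((480,640),np.uint8);mm[y0:y1,x0:x1]=m[y0:y1,x0:x1]*255
    return max(cv2.findContours(mm,0,cv2.CHAIN_APPROX_NONE)[0],key=cv2.contourArea)
for nm,m,roi,z in (("pot",(S<60)&(v>60),(165,285,240,345),.104),("jar",(v<100)&(S<90),(175,230,225,275),.093)):
    k=big(m,roi);P=np.array([onz(t,*p[0],z)[:2] for p in k],np.float32);print(nm,cv2.boundingRect(k),cv2.minEnclosingCircle(P))
# block in a column scan along x at z=.128, several y (top view), S/V
for y in (.175,.19,.205):
    print(y," ".join("%d/%d"%tuple(hsv[int(round(b)),int(round(a))][1:]) for a,b in (proj(t,[x,y,.128]) for x in np.arange(.495,.57,.004))))
m=(v>195)&(h<25)&(S>40)&(S<150);k=big(m,(165,265,215,310));print("blk",cv2.boundingRect(k),cv2.minAreaRect(np.array([onz(t,*p[0],.128)[:2] for p in k],np.float32)))
H=cv2.cvtColor(s["frame"],cv2.COLOR_RGB2HSV)
for z in np.arange(.13,.05,-.01):
    print("%.2f"%z," ".join("%3d/%3d"%tuple(H[int(round(b)),int(round(a))][1:]) for a,b in (proj(s,[x,.2185,z]) for x in np.arange(.495,.57,.004))))
E
```

```text
pot (179, 302, 38, 35) ((0.47066324949264526, 0.18552416563034058), 0.03443478047847748)
jar (187, 241, 32, 31) ((0.5863765478134155, 0.18508248031139374), 0.03122238628566265)
0.175 25/112 31/156 96/106 130/92 146/170 146/211 144/216 136/219 137/226 137/229 135/228 135/226 138/222 137/222 136/227 135/159 15/70 10/98 11/96
0.19 30/103 31/172 80/115 133/92 148/167 146/206 141/212 135/227 134/233 134/233 136/228 138/222 138/218 137/222 136/229 137/173 29/71 8/94 13/96
0.205 91/152 124/138 124/144 124/152 146/213 143/228 143/225 135/230 135/227 136/229 134/228 138/224 134/226 134/231 135/231 137/190 121/103 122/149 108/130
blk (178, 265, 34, 32) ((0.5401239395141602, 0.18868166208267212), (0.05597327649593353, 0.05938407778739929), 0.9489418864250183)
0.13 157/101 157/ 81 150/ 95 154/144 154/196 154/215 144/211 145/194 145/211 146/198 146/203 147/200 144/198 145/206 145/204   6/ 81   3/ 81   3/ 81   9/ 81
0.12 156/ 88 152/ 92 151/ 96 152/ 97 148/ 86 149/ 84 139/ 88 142/ 86 145/ 88 143/ 91 141/ 87 142/ 86 141/ 83 144/ 87 128/ 78  14/ 89   3/ 81   6/ 82   3/ 80
0.11 146/ 84 151/101 152/ 9
[... 214 characters left out ...]
 139/ 86 146/ 84 145/ 81 143/ 84 154/ 86  65/ 39  20/ 38  21/ 37   8/ 32
0.09 152/ 79 149/ 77 146/ 94 151/ 88 146/ 75 152/ 74 147/ 87 144/ 85 142/ 86 141/ 87 139/ 86 144/ 83 140/ 80 143/ 82 150/ 80 242/ 81 148/ 69  22/ 35  15/ 33
0.08 147/ 71 152/ 82 152/ 84 145/ 81 143/ 66 143/ 75 139/ 86 147/ 85 139/ 86 144/ 87 144/ 83 141/ 83 143/ 80 143/ 80 135/ 89 228/ 65 231/ 63 243/ 87 187/ 83
0.07 156/ 72 148/ 69 151/105 151/ 93 149/ 82 156/ 77 141/ 87 142/ 86 142/ 86 142/ 86 138/ 83 144/ 83 140/ 80 136/ 86 147/ 83 247/ 64 239/ 65 235/ 63 231/ 63
0.06 135/ 81 149/ 77 149/ 96 152/ 84 152/ 77 152/ 74 139/ 88 141/ 87 139/ 86 144/ 85 141/ 83 141/ 83 142/ 81 141/ 87 138/ 89 255/ 63 235/ 64 231/ 63 235/ 63
```

```bash
python3 -c "
from plant import robot
print(robot.close_job())"
```

```text
the job is handed in; nothing more can be done
None
```

I handed the job in at about 40 s of the 72 s allowed. The last camera measurements put the loose pot nested in pot_in and the block standing on its end between the pots and the jar, all upright. I never handled the hammer, polish tin or spool, and saw no sign that anything touched them. The result of the judging wasn't shown.

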